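# Hold the new drawer handle in place for the screws

## Task

A kitchen drawer stands on the worktop with its front towards you, ready for its new handle, which I shall screw on from inside. Pick up the longer of the two loose bar handles, the one whose feet match the two holes in the drawer front, ease its bosses into the holes until both feet sit flush on the front, and keep it pressed there with a steady push of about 10 newtons. Finish while still gripping and pressing it like that, without letting go, never ram it hard against the wood, and leave the other things where they are.

Things in the scene. Friction and masses are not known exactly. Their poses are not given: they have to be found in the camera images.
- drawer: Wooden drawer (all sizes in mm), open on top, on a thin rubber mat; it does not move when pushed. Front panel 260 wide, 18 thick, upright, top edge 102 above the worktop; box behind it 228 wide, 230 deep, 80 high. Origin: on the worktop below the middle of the front panel's outer face. x points into the drawer, square to its front (the way to push), y left along the front, z up.
- front_mid (a point): Point on the front panel's outer face midway between its two holes, 67 above the worktop, 35 below the top edge; axes as drawer. The holes are round, right through, 11 in diameter with a 2 mm countersink, 96 apart. The middle of the long handle's feet belongs here.
- hole_left (a point): Mouth of the left hole on the outer face, 48 mm along +y from front_mid.
- hole_right (a point): Mouth of the right hole on the outer face, 48 mm along -y from front_mid.
- long_handle: The longer steel bow handle, about 0.11 kg, rigid, lying flat on the worktop. Bar 108 long (y), 10 thick (x), 14 high (z); at its ends two feet, 12 wide and 14 high, run along +x. Origin: underside, below the middle of the bar. As it lies, z is up and x is level, the way feet and bosses point: away from the robot, within 0.6 rad of straight ahead.
- long_handle_grip (a point): Middle of the long handle's bar, 7 above its underside; axes as long_handle. Grip the bar here across its 10 mm from above, one finger between the feet (84 free between them, 30 free from bar to foot plane).
- long_handle_feet (a point): Midway between the flat ends of the long handle's feet, 35 along +x from the grip point; axes as long_handle. From each flat end, 48 mm either way along y, a round boss of 8 diameter with a tapered nose stands out 10 farther along +x, at this same height (7 above the underside).
- short_handle: The shorter steel bow handle, same section and feet, bar 76 long, bosses 64 mm apart (they do not match the holes), lying flat on the worktop; to be left alone. Origin and axes as the long handle's. Which handle lies left and which right of the drawer changes.
- mug: White mug of 83 mm diameter, 86 high, standing on the worktop right of the drawer; to be left alone. Origin under its middle.
- timer: Red and white kitchen timer, 64 mm diameter, 54 high, standing on the worktop left of the drawer; to be left alone. Origin under its middle.
- screwdriver: Screwdriver, 170 long, black handle of 26 mm diameter, lying inside the drawer; to be left alone. Origin at its middle, underside.
There are look-alikes about, which are no part of the job. Leave any turquoise or yellow look-alike of the long_handle alone.

How it is judged:
By the outcome, as a careful person would: the job done as asked, in the order asked, and still so for the second after the job is handed in, while the arm keeps its last pose, push and grip.
It also fails if it takes over 45 s, if anything falls off the work surface, if the arm or the gripper's body presses on something with over 40 N, if the wrist force passes 120 N, or if a joint passes its speed limit or range.

## Robot

A 6-joint arm with a two-finger parallel gripper is mounted at the origin on a cart in front of the work surface, level with it; the furniture and walls round the work are solid. World frame = base frame: x ahead of the robot, y to its left, z up, the work surface at z = 0. Lengths are in mm, angles in rad, forces in N, time in s.
With the tool pointing down it reaches from about 350 to 775 mm from the base axis. Payload 7.3 kg.
Tool frame: the origin (TCP) lies at the very end of the fingers, on their centre line; the grasp point (between the pads) lies 19 mm behind it; z points along the fingers, y is the line along which they close (so a half turn about z gives the same grasp; the last joint's range is limited). The gripper opens to 92 mm and grips with 3 to 60 N. Pads are 19 mm wide; open, the fingers measure 130 mm over their backs; the gripper's body (75 mm by 190 mm) begins 47 mm behind the grasp point.
Start: joints at [-1.296, 0.342, 1.524, -0, 1.275, -0.146], TCP at [214.481, -479.21, 226.741] pointing down, gripper open.
Joint ranges: [-2.53, 2.53], [-0.77, 2.02], [0.04, 2.7], [-1, 4.14], [0.28, 2.66], [-3.11, 3.11]. Speed limits (rad/s): [2.57, 2.57, 3.14, 3.14, 3.14, 3.14].

## Interface

Orientations are given as [roll, pitch, yaw] about the fixed x, y, z axes, in that order (R = Rz(yaw) Ry(pitch) Rx(roll)).
In Python, from plant import get_obs, vision, workorder gives the robot as it stands.
- The arm moves only by the shell command python3 -m pendant 'ROWS' [OPENING]. ROWS is a JSON object of lists of equal length, an entry for each row: "dp": the shift along the tool's x, y, z in m, a list of three; "rotation": the turn, a rotation vector about the tool's x, y, z in rad, a list of three. A call has 1 to 8 rows; each row is the pose to reach, as a shift and turn from the pose commanded when the call began, along the tool's axes at that moment; what a row does not reach only later rows make up. A row lasts 1/8 s, in which the tool goes at most 62.5 mm and 10.7 degrees, less where a joint would pass 70% of its speed; a pose out of reach is approached as far as the arm can. A call with a gripper value outside its range is refused whole. OPENING is the finger opening in m, from 0 to 0.0918, set as the call begins (- or left out, the last holds). The fingers move at their own pace and stop on an object; the grip force is fixed at half the most. Time passes only in rows, so rows that repeat a pose let the fingers close. It gives the time, the measured TCP pose, the force, the opening and the grip force at its end, in the units of the state.
- get_obs(): the state, without advancing time (a new reading comes with each control period).
- vision.capture(name): name is "scene" or "top" or "wrist"; returns a dict with "pixels" (480x640x3 uint8, red, green, blue), "vfov" (degrees; the focal length in pixels is half the picture's height over the tangent of half this angle, whatever the lens; pixels are square), "cx", "cy" (the principal point, pixels), "pose" (4x4, takes a point from camera to world coordinates); the wrist camera has in their place "T_tool_cam" (4x4, takes a point from camera to tool coordinates, whose origin is the TCP and whose axes are the flange's). Camera axes: x right, y up, looking along -z (the intrinsics and any distortion apply to the point x, -y, -z); pixel columns grow to the right and rows downward; lengths in mm; the calibration is good to about 2 mm. A picture is of the moment at which its call begins: read the wrist's pose just before it. There is no depth.
- workorder.close_job(): hands the job in; it is judged then, once.
The state is a dict: "time": time; "joint_positions": joint angles; "dq": joint speeds; "tau": joint torques, N m; "tool_pos": TCP position; "tcp_rot": TCP orientation; "contact_force": force on the tool from outside, world axes, zero at the start; "moment": the same for the moment, N m; "grip_width": finger opening in mm; "finger_force": force on a finger pad.
Only numpy, scipy, OpenCV 4.12 (cv2) and the standard library are available. Lean on these libraries where they do the work, as an engineer would, in place of code of your own. Each camera call takes 0.05 s, during which the arm holds its last target. There are 200 camera calls.

## Working session

There is one attempt and no reset: what is moved stays moved. The work goes in short steps, Python scripts to look and compute and a shell command to move; the robot and the scene stay as the last step left them, time stands still between calls to the robot, and variables do not carry over. Pictures are saved under pics/ and viewed, at most 10 in all, crops included, and the job is handed in when it is done.

```bash
mkdir -p pics
cat > h.py <<'E'
import numpy as np, cv2
from plant import get_obs, vision, workorder
def cap(n):
    o=get_obs(); c=vision.capture(n); 
    return o,c
E
python3 - <<'E'
from h import *
for n in ("scene","top"):
    o,c=cap(n); cv2.imwrite(f"pics/{n}0.png",c["pixels"][:,:,::-1])
    np.save(n+"0.npy",c,allow_pickle=True)
    print(n,{k:v for k,v in c.items() if k!="pixels"})
o=get_obs();print(o)
E
```

```text
scene {'vfov': 45.325602524401745, 'cx': 320.3703735662304, 'cy': 235.8649791082819, 'pose': array([[-6.07320786e-01,  4.63992073e-01, -6.44882019e-01,
        -3.28709962e+02],
       [-7.94234812e-01, -3.35414873e-01,  5.06643786e-01,
         6.52485352e+02],
       [ 1.87756803e-02,  8.19883052e-01,  5.72223081e-01,
         8.64203516e+02],
       [ 0.00000000e+00,  0.00000000e+00,  0.00000000e+00,
         1.00000000e+00]])}
top {'vfov': 53.96980944429264, 'cx': 318.7460067523985, 'cy': 240.61461152907287, 'pose': array([[ 9.02247925e-03,  9.95478139e-01, -9.45614598e-02,
         4.60815870e+02],
       [-9.99858168e-01,  7.63626418e-03, -1.50110365e-02,
        -2.72560497e+01],
       [-1.42210624e-02,  9.46834847e-02,  9.95405846e-01,
         1.14803551e+03],
       [ 0.00000000e+00,  0.00000000e+00,  0.00000000e+00,
         1.00000000e+00]])}
{'time': 0.1, 'joint_positions': array([-1.29601008e+00,  3.42625012e-01,  1.52490616e+00, -2.98496160e-05,
        1.27541861e+00, -1.45984550e-01]), 'dq': array([-0.00118521, -0.00082748, -0.00275913,  0.00015638, -0.00057885,
       -0.00261914]), 'tau': array([ 2.15760556e-03, -4.32002449e+01, -2.44695926e+01,  7.19887996e-02,
        5.25960024e-02, -3.52438838e-05]), 'tool_pos': array([ 214.36330963, -478.84422672,  226.1343713 ]), 'tcp_rot': array([-3.14024580e+00, -1.69175872e-04,  4.20779392e-01]), 'contact_force': array([-0.87649051,  0.03033979,  0.22399454]), 'moment': array([ 0.00306142, -0.01614801, -0.01007053]), 'finger_force': 0.0, 'grip_width': 92.00905941211025}
```

View pics/top0.png

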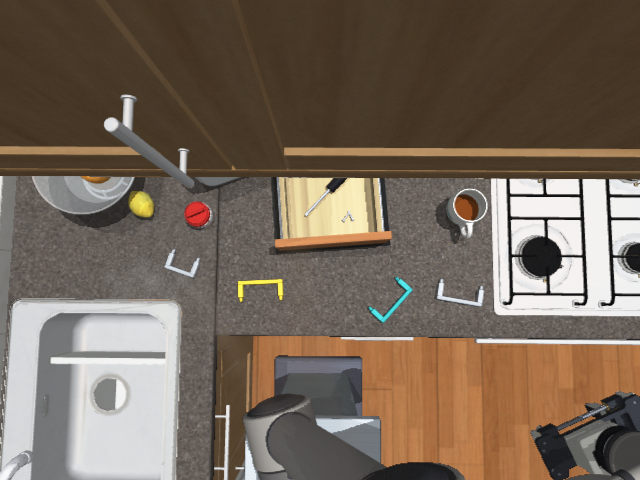

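View pics/scene0.png

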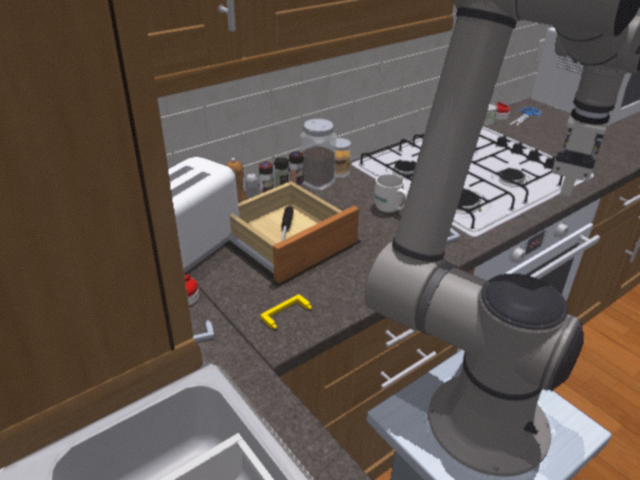

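Top view: grey long handle at about (460,293), short grey one at (182,263), turquoise at (392,300), yellow at (261,288). The drawer front runs from (276,245) to (390,238). I'll measure these by ray casting.

```bash
cat >> h.py <<'E'
def ray(c,uv,T=None):
    T=c["pose"] if T is None else T
    uv=np.atleast_2d(np.asarray(uv,float)); f=240/np.tan(np.radians(c["vfov"])/2)
    d=np.c_[(uv[:,0]-c["cx"])/f,-(uv[:,1]-c["cy"])/f,-np.ones(len(uv))]
    return T[:3,3],d@T[:3,:3].T
def onz(c,uv,z,T=None):
    p,d=ray(c,uv,T); return p+d*((z-p[2])/d[:,2])[:,None]
def proj(c,P,T=None):
    T=c["pose"] if T is None else T
    f=240/np.tan(np.radians(c["vfov"])/2)
    q=(np.atleast_2d(P)-T[:3,3])@T[:3,:3]; return np.c_[c["cx"]-f*q[:,0]/q[:,2],c["cy"]+f*q[:,1]/q[:,2]]
def wristT(o,c):
    from scipy.spatial.transform import Rotation as R
    W=np.eye(4); W[:3,:3]=R.from_euler("xyz",o["tcp_rot"]).as_matrix(); W[:3,3]=o["tool_pos"]
    return W@c["T_tool_cam"]
E
python3 - <<'E'
from h import *
c=np.load("top0.npy",allow_pickle=True).item(); im=c["pixels"]; hsv=cv2.cvtColor(im,cv2.COLOR_RGB2HSV)
print([k for k in c])
def hand(x0,y0,x1,y1):
    g=((hsv[...,2]>135)&(hsv[...,1]<60)).astype(np.uint8); m=np.zeros_like(g); m[y0:y1,x0:x1]=g[y0:y1,x0:x1]
    n,l,s,_=cv2.connectedComponentsWithStats(m); i=1+np.argmax(s[1:,4]); v,u=np.nonzero(l==i)
    P=onz(c,np.c_[u,v],14)[:,:2].astype(np.float32); r=cv2.minAreaRect(P); print(s[i],r,np.degrees(0)); print(cv2.boxPoints(r).round(1).tolist(), P.mean(0))
hand(430,270,490,315); hand(155,240,210,285)
w=((hsv[...,0]<14)&(hsv[...,1]>120)&(hsv[...,2]>100)).astype(np.uint8); w[:225]=0;w[260:]=0;w[:,:260]=0;w[:,400:]=0
v,u=np.nonzero(w); r=cv2.minAreaRect(np.c_[u,v].astype(np.float32)); b=cv2.boxPoints(r); print(r,b.tolist()); print(onz(c,b,102).round(1).tolist())
for x in (300,330,360): print(x,[tuple(im[y,x].tolist()) for y in range(232,254)])
print(proj(c,[[214,-479,226]]))
E
```

```text
['pixels', 'vfov', 'cx', 'cy', 'pose']
[437 279  47  28 333] ((447.2127380371094, -348.96319580078125), (108.7638168334961, 47.771358489990234), 80.53407287597656) 0.0
[[414.70001220703125, -398.70001220703125], [461.79998779296875, -406.5], [479.70001220703125, -299.29998779296875], [432.6000061035156, -291.3999938964844]] [ 438.82483 -347.05292]
[164 249  36  28 278] ((512.3900756835938, 320.2514343261719), (76.8205795288086, 49.1936149597168), 70.88261413574219) 0.0
[[476.6000061035156, 292.0], [523.0999755859375, 275.8999938964844], [548.2000122070312, 348.5], [501.70001220703125, 364.6000061035156]] [505.76776 322.2905 ]
((332.9000549316406, 239.12545776367188), (8.649880409240723, 116.4923095703125), 85.84036254882812) [[274.4936218261719, 239.0368194580078], [390.6790466308594, 230.5869903564453], [391.3064880371094, 239.21409606933594], [275.1210632324219, 247.66392517089844]]
[[563.0, 87.4, 102.0], [583.9, -171.6, 102.0], [564.6, -172.9, 102.0], [543.7, 85.6, 102.0]]
300 [(240, 224, 171), (240, 225, 172), (240, 225, 170), (240, 225, 172), (241, 226, 173), (229, 190, 137), (2
[... 243 characters left out ...]
 [(239, 223, 170), (243, 228, 174), (243, 229, 176), (229, 177, 123), (221, 150, 97), (219, 147, 94), (220, 148, 95), (223, 150, 96), (223, 151, 96), (220, 146, 96), (210, 140, 92), (131, 87, 57), (82, 55, 36), (77, 50, 32), (74, 50, 33), (33, 27, 23), (20, 21, 19), (33, 33, 30), (44, 41, 39), (80, 74, 69), (85, 80, 76), (92, 88, 84)]
360 [(249, 238, 190), (227, 165, 112), (222, 148, 95), (216, 144, 92), (218, 146, 94), (219, 148, 97), (219, 146, 94), (213, 142, 91), (206, 137, 88), (107, 70, 44), (77, 50, 31), (79, 52, 35), (65, 44, 31), (29, 23, 23), (18, 19, 21), (38, 35, 33), (52, 48, 44), (91, 85, 82), (91, 84, 82), (86, 80, 77), (84, 79, 75), (90, 83, 82)]
[[564.35560481 419.26092686]]
```

The right-hand handle measures 108.8 × 48 mm, so it is the long one. The grip point is at about (428.6, −345.9) with yaw −0.164. The drawer face middle is at about (554, −44) with yaw +0.081. I'll move above the handle and look again from there.

```bash
python3 -m pendant '{"dp":[[0.04,-0.005,0],[0.08,-0.011,0],[0.125,-0.017,0],[0.167,-0.022,0],[0.208,-0.028,0],[0.25,-0.034,0],[0.25,-0.034,0],[0.25,-0.034,0]],"rotation":[[0,0,-0.16],[0,0,-0.33],[0,0,-0.49],[0,0,-0.66],[0,0,-0.82],[0,0,-0.986],[0,0,-0.986],[0,0,-0.986]]}' 0.05
python3 - <<'E'
from h import *
o,c=cap("wrist"); cv2.imwrite("pics/w1.png",c["pixels"][:,:,::-1]); np.save("w1.npy",(o,c),allow_pickle=True)
print(o["tool_pos"],o["tcp_rot"],o["joint_positions"]); print(c["T_tool_cam"].round(3),c["vfov"],c["cx"],c["cy"])
T=wristT(o,c); print(proj(c,[[428.6,-345.9,14]],T))
E
```

```text
time: 1.1
tool_pos: [428.4, -346.1, 226.4]
tcp_rot: [-3.141, -0.0, 1.406]
contact_force: [-1.5, -0.3, -0.0]
grip_width: 50.4
finger_force: 0.0
[ 428.37334496 -346.05510145  226.35718178] [-3.14065583e+00 -1.33991845e-04  1.40585775e+00] [-8.18414560e-01  3.89986246e-01  1.45247138e+00 -4.80678771e-04
  1.29996034e+00 -6.53347255e-01]
[[ 0.00000e+00  9.51000e-01  3.10000e-01  8.31850e+01]
 [ 1.00000e+00 -1.00000e-03  0.00000e+00 -6.38000e-01]
 [ 0.00000e+00  3.10000e-01 -9.51000e-01 -1.58075e+02]
 [ 0.00000e+00  0.00000e+00  0.00000e+00  1.00000e+00]] 67.34645133795372 314.41243301239365 228.03761692849307
[[315.5136373  193.94850668]]
```

View pics/w1.png

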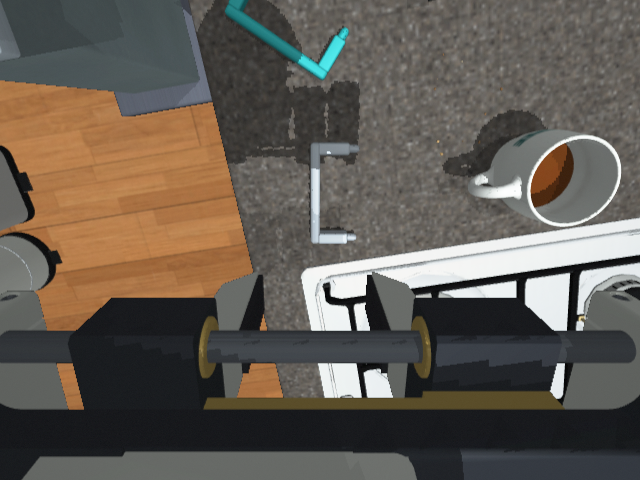

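The handle lies at u 311–357, v 143–243, with its bosses to the right (+x), square to the tool. The turquoise one is at the top and the mug is at the right. I'll refine the handle pose before descending.

Run:
```python
from h import *
o,c=np.load("w1.npy",allow_pickle=True); T=wristT(o,c); im=c["pixels"]; hsv=cv2.cvtColor(im,cv2.COLOR_RGB2HSV)
g=((hsv[...,2]>125)&(hsv[...,1]<50)).astype(np.uint8); m=np.zeros_like(g); m[130:255,300:370]=g[130:255,300:370]
n,l,s,_=cv2.connectedComponentsWithStats(m); i=1+np.argmax(s[1:,4]); print(s[i]); v,u=np.nonzero(l==i)
# bar: rows between feet
rows=range(165,228); L=[];Rr=[]
for r in rows:
    x=u[v==r]; L.append((x.min()-.5,r)); Rr.append((x.max()+.5,r))
A=onz(c,L,11,T);B=onz(c,Rr,11,T); mid=(A+B)/2
k=np.polyfit(mid[:,1],mid[:,0],1); print("width",np.linalg.norm((B-A)[:,:2],axis=1).mean(),"yaw",-np.arctan(k[0]))
e=onz(c,[[316,v[(u>312)&(u<340)].min()-.5],[316,v[(u>312)&(u<340)].max()+.5]],12,T); print(e,np.linalg.norm(e[1]-e[0]))
ym=e[:,1].mean(); print("grip",np.polyval(k,ym),ym, "tcp",o["tool_pos"])
```

```text
[ 311  144   48  100 1523]
width 9.440036270756835 yaw -0.1640278716311299
[[ 437.48178401 -295.12675979   12.        ]
 [ 419.98061456 -401.4315371    12.        ]] 107.73577219380165
grip 427.66052742530667 -348.27914844512657 tcp [ 428.37334496 -346.05510145  226.35718178]
```

```bash
python3 -m pendant '{"dp":[[-0.002,0,0.05],[-0.002,0,0.1],[-0.002,0,0.15],[-0.002,0,0.19],[-0.002,0,0.21],[-0.002,0,0.218],[-0.002,0,0.223],[-0.002,0,0.223]],"rotation":[[0,0,0],[0,0,0],[0,0,0],[0,0,0],[0,0,0],[0,0,0],[0,0,0],[0,0,0]]}' 0.05
```

```text
time: 2.15
tool_pos: [428.5, -348.6, 4.3]
tcp_rot: [3.141, 0.001, 1.406]
contact_force: [0.1, -0.5, -0.2]
grip_width: 50.1
finger_force: 0.0
```

```bash
python3 -m pendant '{"dp":[[0,0,0.001],[0,0,0.001],[0,0,0.001],[0,0,0.001],[0,0,0.001],[0,0,0.001]],"rotation":[[0,0,0],[0,0,0],[0,0,0],[0,0,0],[0,0,0],[0,0,0]]}' 0.0
python3 -c "
from h import *
o=get_obs();print(o['tool_pos'],o['tcp_rot'],o['contact_force'])"
```

```text
time: 2.9
tool_pos: [428.5, -348.0, 2.8]
tcp_rot: [3.141, 0.0, 1.407]
contact_force: [-0.4, 0.0, 1.2]
grip_width: 9.8
finger_force: 30.0
[ 428.52413284 -348.03465833    2.78501588] [3.14147795e+00 8.25479180e-05 1.40680381e+00] [-0.3709653   0.03904238  1.16630849]
```

Gripped (9.8 mm, 30 N). Next I'll lift it and tilt about 40° towards the drawer, so the wrist camera sees the holes and the held handle together.

```bash
python3 -m pendant '{"dp":[[0,0,-0.04],[0,0,-0.09],[0,0,-0.14],[0.045,0.005,-0.156],[0.09,0.01,-0.156],[0.13,0.014,-0.156],[0.17,0.018,-0.156],[0.207,0.023,-0.156]],"rotation":[[0,0,0],[0,0,0],[0,0,0],[-0.139,0.017,-0.047],[-0.278,0.034,-0.094],[-0.416,0.051,-0.141],[-0.555,0.068,-0.188],[-0.694,0.0855,-0.235]]}' 
python3 -m pendant '{"dp":[[0,0,0],[0,0,0],[0,0,0]],"rotation":[[0,0,0],[0,0,0],[0,0,0]]}'
python3 - <<'E'
from h import *
o,c=cap("wrist"); cv2.imwrite("pics/w2.png",c["pixels"][:,:,::-1]); np.save("w2.npy",(o,c),allow_pickle=True)
E
```

```text
time: 3.9
tool_pos: [481.6, -158.9, 158.5]
tcp_rot: [2.503, -0.018, 1.642]
contact_force: [0.7, 0.8, -1.3]
grip_width: 9.3
finger_force: 30.0
time: 4.28
tool_pos: [482.8, -161.7, 159.0]
tcp_rot: [2.505, -0.017, 1.641]
contact_force: [-0.2, -0.7, -1.2]
grip_width: 9.6
finger_force: 30.0
```

View pics/w2.png

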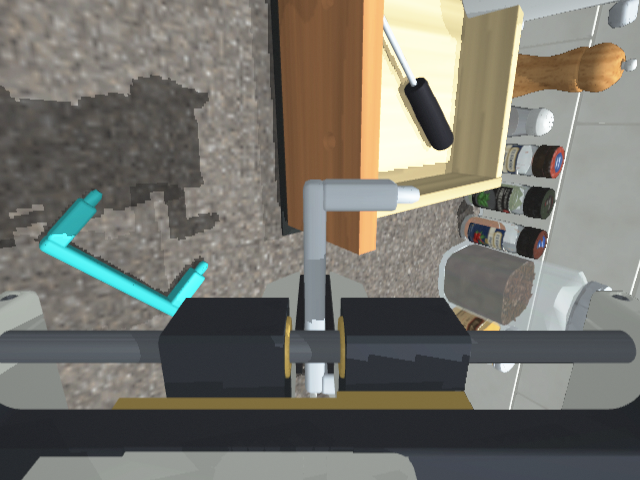

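The picture shows the drawer front face at u 285–360 (its right end near v 245) and the held handle, with its bar at u 305–325 and its visible boss at (408,195). The holes aren't obvious here, so I'll project where they should be.

Run:
```python
from h import *
o,c=np.load("w2.npy",allow_pickle=True); T=wristT(o,c); im=c["pixels"]
F=np.array([554.1,-43.7,67]); d=np.array([np.cos(.081),np.sin(.081),0]); y=np.array([-d[1],d[0],0]); z=np.array([0,0,1.])
print(proj(c,[F,F+48*y,F-48*y,F+35*z-130*y,F-67*z-130*y,F+35*z,F+35*z+18*d-130*y],T).round(1))
cr=im[0:260,240:400]; cv2.imwrite("pics/w2c.png",cv2.resize(cr,None,fx=2.3,fy=2.3,interpolation=cv2.INTER_CUBIC)[:,:,::-1])
```

```text
[[326.6  70.2]
 [326.   -6.6]
 [327.2 138.8]
 [357.  252.7]
 [285.  222.7]
 [360.3  64.5]
 [374.  247.4]]
```

View pics/w2c.png

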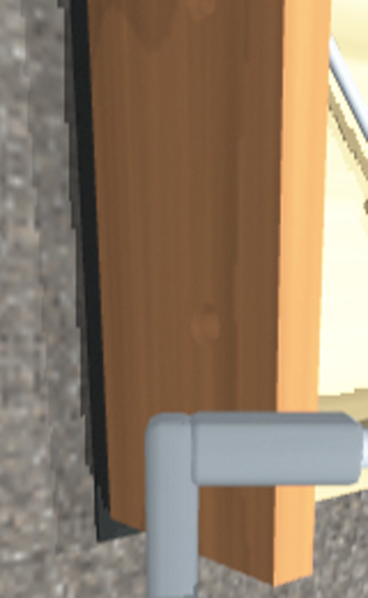

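The holes are faint discs at about (330,141) and (328,2). I'll shift a little so that both sit well inside the picture.

```bash
python3 -m pendant '{"dp":[[0.008,0,-0.005],[0.016,0,-0.01],[0.016,0,-0.01],[0.016,0,-0.01]],"rotation":[[0,0,0],[0,0,0],[0,0,0],[0,0,0]]}'
python3 - <<'E'
from h import *
ims=[]
for i in range(4):
    o,c=cap("wrist"); ims.append(c["pixels"].astype(float))
im=np.mean(ims,0); c["pixels"]=im; np.save("w3.npy",(o,c),allow_pickle=True); T=wristT(o,c); print(o["tool_pos"],o["tcp_rot"])
F=np.array([554.1,-43.7,67]); d=np.array([np.cos(.081),np.sin(.081),0]); y=np.array([-d[1],d[0],0]); z=np.array([0,0,1.])
print(proj(c,[F,F+48*y,F-48*y,F+35*z-130*y],T).round(1))
g=im@[1,1,1]/3
out=np.clip((im[0:260,260:400]-np.array([130,90,60]))*2.2+110,0,255).astype(np.uint8)
cv2.imwrite("pics/w3c.png",cv2.resize(out,None,fx=2.3,fy=2.3,interpolation=cv2.INTER_NEAREST)[:,:,::-1])
E
```

```text
time: 4.82
tool_pos: [475.4, -145.2, 167.2]
tcp_rot: [2.505, -0.018, 1.641]
contact_force: [0.8, -0.6, -1.3]
grip_width: 9.5
finger_force: 30.0
[ 475.34878329 -145.34909305  166.93591804] [ 2.50505547 -0.01836607  1.64112731]
[[326.6  96.1]
 [326.   25.2]
 [327.1 160. ]
 [355.4 268.1]]
```

View pics/w3c.png

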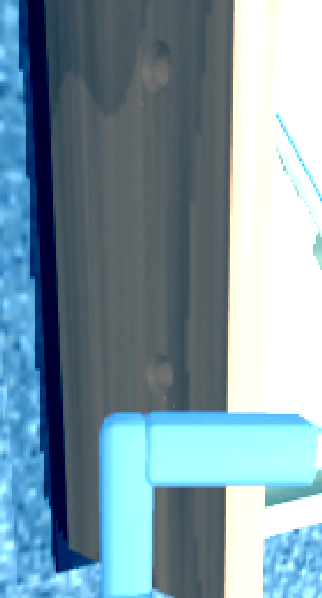

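The contrast-stretched crop shows the holes at about (328,30) and (330,163). I'll locate them to sub-pixel, along with the handle's visible foot and boss.

Run:
```python
from h import *
o,c=np.load("w3.npy",allow_pickle=True); im=c["pixels"]; g=im.mean(2)
for (v0,v1) in ((17,44),(150,175)):
    print("cols",list(range(318,342)))
    for v in range(v0,v1): print(v,g[v,318:342].round().astype(int).tolist())
hsv=cv2.cvtColor(im.astype(np.uint8),cv2.COLOR_RGB2HSV)
m=(hsv[...,1]<55)&(hsv[...,2]>90)
for u in (306,310,340,360,380,390,396,400,404,408,412,416):
    r=np.nonzero(m[170:225,u])[0]+170; print(u,(r.min(),r.max()) if len(r) else None)
for v in (230,250,270): r=np.nonzero(m[v,295:335])[0]+295; print(v,r.min(),r.max())
print([im[v,404].astype(int).tolist() for v in range(178,216,2)])
```

```text
cols [318, 319, 320, 321, 322, 323, 324, 325, 326, 327, 328, 329, 330, 331, 332, 333, 334, 335, 336, 337, 338, 339, 340, 341]
17 [83, 84, 84, 85, 87, 87, 87, 88, 85, 82, 80, 80, 80, 84, 85, 85, 85, 85, 84, 82, 82, 82, 82, 82]
18 [84, 83, 84, 85, 86, 87, 87, 87, 84, 81, 79, 77, 76, 79, 83, 85, 86, 85, 84, 83, 82, 82, 82, 82]
19 [83, 84, 86, 86, 86, 87, 87, 86, 84, 82, 80, 78, 76, 76, 79, 85, 85, 85, 84, 83, 82, 83, 82, 82]
20 [83, 85, 88, 87, 86, 87, 87, 86, 85, 84, 82, 79, 77, 76, 77, 83, 85, 85, 84, 83, 82, 83, 82, 82]
21 [83, 86, 90, 87, 86, 87, 87, 87, 85, 84, 82, 79, 78, 77, 76, 81, 86, 85, 84, 82, 82, 82, 82, 82]
22 [83, 86, 90, 88, 86, 88, 88, 87, 86, 84, 80, 78, 78, 78, 78, 79, 85, 84, 84, 82, 82, 82, 82, 82]
23 [82, 86, 90, 88, 87, 88, 88, 87, 86, 83, 81, 80, 80, 80, 80, 82, 85, 84, 85, 83, 82, 82, 82, 82]
24 [83, 86, 90, 88, 88, 89, 89, 88, 85, 82, 82, 82, 84, 84, 84, 83, 84, 85, 84, 82, 82, 82, 82, 82]
25 [83, 86, 90, 88, 90, 90, 89, 89, 86, 85, 85, 86, 87, 86, 85, 82, 84, 84, 84, 83, 82, 82, 82, 81]
26 [83, 88, 90, 88, 91, 91, 90, 89, 87, 87, 89, 90, 90, 87, 86, 83, 84, 84
[... 4452 characters left out ...]
np.int64(179), np.int64(211))
360 (np.int64(179), np.int64(210))
380 (np.int64(170), np.int64(224))
390 (np.int64(170), np.int64(224))
396 (np.int64(170), np.int64(224))
400 (np.int64(170), np.int64(224))
404 (np.int64(170), np.int64(221))
408 (np.int64(170), np.int64(224))
412 (np.int64(170), np.int64(224))
416 (np.int64(170), np.int64(224))
230 303 325
250 295 325
270 295 334
[[255, 253, 227], [254, 252, 223], [250, 243, 197], [214, 196, 147], [149, 156, 155], [179, 191, 199], [201, 215, 222], [224, 233, 239], [239, 246, 249], [244, 249, 252], [236, 244, 248], [226, 235, 240], [206, 220, 225], [147, 139, 114], [137, 126, 96], [128, 119, 89], [124, 114, 87], [120, 111, 85], [241, 230, 179]]
```

Run:
```python
from h import *
from scipy.spatial.transform import Rotation as R
o,c=np.load("w3.npy",allow_pickle=True); im=c["pixels"]; g=im.mean(2); T=wristT(o,c)
Rt=R.from_euler("xyz",o["tcp_rot"]).as_matrix(); P=o["tool_pos"]
# outer top edge
E=[]
for v in list(range(5,165,3))+list(range(222,245,3)):
    r=np.diff(cv2.GaussianBlur(g[v:v+1],(5,1),0)[0,345:372]); k=r.argmax(); 
    s=r[max(k-2,0):k+3]; E.append((345.5+max(k-2,0)+(s*np.arange(len(s))).sum()/s.sum(),v))
E=np.array(E); W=onz(c,E,102,T); 
k=np.polyfit(W[:,1],W[:,0],1); res=W[:,0]-np.polyval(k,W[:,1]); ok=abs(res)<1.5; k=np.polyfit(W[ok,1],W[ok,0],1); print("yaw",-np.arctan(k[0]),"x at y=-44",np.polyval(k,-44),ok.mean(),np.std(res[ok]))
yaw=-np.arctan(k[0]); d=np.array([np.cos(yaw),np.sin(yaw),0]); y=np.array([-d[1],d[0],0])
F0=np.array([np.polyval(k,-44),-44,67])
for uv in ((328,28.75),(329.2,162.4)):
    p,r=ray(c,uv,T); h=p+r[0]*(((F0-p)@d)/(r[0]@d)); print("hole",h.round(2),"along y",((h-F0)@y).round(2),"tool",((h-P)@Rt).round(2))
M=wristT(o,c)
for e in (0,1):
    q=np.array([[48+e,35,-4.2],[48+e,40,-4.2],[48+e,44,-4.2]])@Rt.T+P; print(e,proj(c,q,M).round(2))
    q=np.array([[54+e,5,-4.2-7],[54+e,30,-4.2-7],[42+e,30,-11.2]])@Rt.T+P; print("foot",proj(c,q,M).round(2))
for u in (396,400,404,408,411):
    col=im[176:216,u]; b=(col[:,2]>col[:,0]-2); r=np.nonzero(b)[0]+176; print(u,r.min() if len(r) else 0,r.max() if len(r) else 0,b.sum())
for u in (330,340,350):
    b=g[170:225,u]; print(u,b.astype(int).tolist())
print(E[[0,-1]])
```

```text
yaw 0.08208321265630819 x at y=-44 555.4787140747801 1.0 0.0643981909564369
hole [551.69   2.    67.64] along y 46.16 tool [139.77   9.01 133.35]
hole [559.54 -93.41  67.86] along y -49.58 tool [ 44.07  11.09 132.43]
0 [[395.95 195.82]
 [407.37 195.83]
 [416.5  195.83]]
foot [[328.19 185.4 ]
 [388.53 185.43]
 [386.72 213.34]]
1 [[396.11 193.58]
 [407.55 193.59]
 [416.7  193.59]]
foot [[328.22 183.02]
 [388.68 183.04]
 [386.87 211.07]]
396 185 206 22
400 186 203 18
404 186 203 18
408 186 203 18
411 186 203 18
330 [89, 89, 91, 91, 91, 90, 90, 91, 100, 117, 126, 129, 129, 131, 143, 155, 160, 161, 164, 165, 164, 165, 165, 165, 165, 166, 167, 167, 168, 168, 168, 168, 169, 168, 168, 167, 166, 164, 158, 149, 134, 107, 92, 92, 92, 92, 92, 92, 92, 92, 92, 91, 92, 92, 92]
340 [77, 77, 77, 77, 77, 78, 78, 78, 90, 114, 127, 129, 129, 131, 142, 155, 160, 162, 163, 165, 164, 165, 165, 165, 165, 166, 167, 167, 167, 168, 168, 168, 168, 168, 168, 167, 167, 165, 158, 150, 132, 101, 79, 79, 79, 80, 80, 80, 80, 80, 80, 80, 80, 80, 80]
350 [85, 85, 85, 85, 86, 85, 85, 85, 95, 115, 127, 129, 130, 131, 143, 155, 161, 162, 165, 165, 165, 165, 165, 166, 165, 166, 166, 167, 168, 168, 168, 168, 169, 169, 168, 167, 167, 165, 159, 150, 133, 104, 84, 84, 84, 84, 84, 84, 84, 85, 84, 84, 83, 84, 84]
[[361.2491112    5.        ]
 [357.27026204 243.        ]]
```

Both holes check out: heights 67.6 and 67.9, spacing 95.7, yaw 0.082. The handle sits +0.6 mm along tool x. Now I'll work out the move to the stand-off pose.

```bash
cat >> h.py <<'E'
def go(t,yaw):
    from scipy.spatial.transform import Rotation as R
    o=get_obs(); A=R.from_euler("xyz",o["tcp_rot"]); B=R.from_euler("xyz",[np.pi,0,yaw])
    print("dp",(A.inv().apply(np.array(t)-o["tool_pos"])/1000).round(4),"rot",(A.inv()*B).as_rotvec().round(4),"F",o["contact_force"].round(2))
E
python3 -c "
from h import *
go([490.9,-51.6,90],1.6529)"
```

```text
dp [ 0.091  -0.0289  0.0763] rot [ 0.6365 -0.0141 -0.0173] F [-1.06  0.02 -0.82]
```

```bash
python3 -m pendant '{"dp":[[0.018,-0.006,0.015],[0.036,-0.012,0.03],[0.055,-0.017,0.046],[0.073,-0.023,0.061],[0.091,-0.0289,0.0763],[0.091,-0.0289,0.0763],[0.091,-0.0289,0.0763],[0.091,-0.0289,0.0763]],"rotation":[[0.127,-0.003,-0.003],[0.255,-0.006,-0.007],[0.382,-0.009,-0.01],[0.509,-0.011,-0.014],[0.6365,-0.0141,-0.0173],[0.6365,-0.0141,-0.0173],[0.6365,-0.0141,-0.0173],[0.6365,-0.0141,-0.0173]]}'
python3 -c "
from h import *
go([490.9,-51.6,62.8],1.6529)"
```

```text
time: 6.02
tool_pos: [490.3, -52.2, 90.6]
tcp_rot: [3.14, -0.0, 1.652]
contact_force: [0.4, 0.6, -0.9]
grip_width: 9.5
finger_force: 30.0
dp [0.0005 0.0006 0.0278] rot [ 0.0014 -0.0001 -0.0014] F [ 0.44  0.62 -0.93]
```

```bash
python3 -m pendant '{"dp":[[0.0005,0.0005,0.012],[0.0005,0.0005,0.023],[0.0005,0.0005,0.0278],[0.0005,0.0005,0.0278],[0.0005,0.0005,0.0278]],"rotation":[[0.001,0,-0.001],[0.001,0,-0.001],[0.001,0,-0.001],[0.001,0,-0.001],[0.001,0,-0.001]]}'
python3 - <<'E'
from h import *
for i in range(3): go([490.9,-51.6,62.8],1.6529); o,c=cap("wrist")
c["pixels"]=c["pixels"]; np.save("w4.npy",(o,c),allow_pickle=True); cv2.imwrite("pics/w4.png",c["pixels"][:,:,::-1])
E
```

```text
time: 6.65
tool_pos: [491.5, -51.0, 62.4]
tcp_rot: [-3.141, 0.0, 1.654]
contact_force: [0.3, -0.4, -1.5]
grip_width: 9.6
finger_force: 30.0
dp [-0.0006 -0.0006 -0.0004] rot [-0.0006  0.0002  0.0011] F [ 0.28 -0.41 -1.52]
dp [-0.0006 -0.0007 -0.0003] rot [-0.0004  0.0002  0.0012] F [-0.32 -0.62 -1.41]
dp [-0.0006 -0.0007 -0.0002] rot [-0.0003  0.0002  0.0013] F [-0.3   0.45 -1.61]
```

View pics/w4.png

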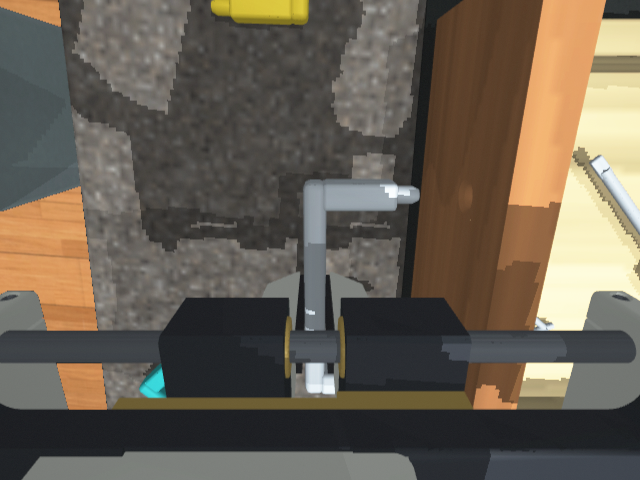

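The left hole shows at about (463,195), in line with the left boss at (405–418,195). Next is a quick numeric check of the row offset.

Run:
```python
from h import *
o,c=np.load("w4.npy",allow_pickle=True); im=c["pixels"].astype(float); g=im.mean(2)
for u in (392,403,406,409): print(u,g[180:210,u].astype(int).tolist())
for v in range(172,218,2): print(v,g[v,450:480].round().astype(int).tolist())
```

```text
392 [101, 110, 112, 124, 162, 201, 226, 239, 248, 251, 251, 251, 251, 251, 252, 252, 252, 239, 169, 169, 169, 169, 168, 168, 167, 164, 162, 161, 153, 143]
403 [55, 55, 54, 54, 52, 80, 125, 162, 183, 199, 212, 224, 232, 238, 221, 167, 161, 157, 152, 147, 141, 135, 125, 100, 61, 51, 50, 50, 52, 54]
406 [58, 59, 58, 56, 55, 81, 124, 158, 180, 194, 209, 221, 229, 236, 241, 221, 162, 159, 153, 147, 142, 135, 127, 102, 61, 52, 53, 53, 56, 56]
409 [55, 56, 54, 52, 52, 77, 121, 155, 176, 167, 178, 216, 225, 231, 236, 217, 162, 159, 154, 149, 143, 137, 128, 98, 42, 29, 27, 25, 24, 23]
172 [66, 65, 65, 63, 63, 66, 65, 65, 65, 65, 65, 67, 68, 67, 68, 68, 69, 68, 65, 67, 66, 66, 66, 68, 67, 67, 67, 67, 67, 65]
174 [66, 65, 65, 64, 63, 65, 66, 64, 66, 65, 67, 68, 67, 68, 68, 68, 68, 67, 66, 66, 66, 66, 67, 67, 68, 66, 67, 67, 65, 65]
176 [65, 64, 64, 64, 64, 65, 64, 65, 68, 69, 68, 67, 67, 68, 69, 68, 67, 67, 66, 68, 68, 68, 66, 66, 67, 66, 66, 67, 66, 66]
178 [65, 64, 66, 64, 64, 64, 65, 66, 68, 72, 68, 67, 67, 68, 68, 68, 66, 67, 67, 67, 68, 66, 66, 66, 68, 67, 66, 67, 64, 64]
180 [65, 65, 63, 
[... 1657 characters left out ...]
76, 78, 76, 76, 77, 79, 78, 77, 78, 76, 68, 66, 66, 65, 65, 63, 64, 64, 63]
208 [70, 71, 70, 70, 71, 71, 70, 66, 67, 69, 76, 77, 75, 75, 74, 74, 74, 73, 72, 72, 67, 67, 66, 66, 66, 63, 64, 63, 64, 63]
210 [69, 70, 71, 71, 70, 70, 69, 69, 69, 69, 70, 74, 74, 74, 71, 71, 70, 69, 67, 67, 67, 67, 65, 65, 64, 66, 64, 63, 64, 62]
212 [69, 70, 69, 71, 71, 70, 68, 67, 68, 68, 69, 66, 70, 69, 69, 67, 68, 66, 67, 67, 67, 67, 66, 65, 65, 63, 63, 63, 63, 63]
214 [70, 70, 71, 71, 72, 70, 69, 68, 67, 67, 68, 65, 67, 67, 66, 67, 66, 68, 66, 66, 67, 66, 65, 64, 64, 65, 64, 63, 63, 63]
216 [70, 72, 70, 71, 71, 69, 67, 67, 67, 67, 67, 68, 65, 68, 68, 67, 67, 66, 67, 67, 65, 66, 66, 64, 64, 64, 62, 63, 65, 64]
```

The boss is 1.6 px (0.7 mm) to the +x side, which agrees with the pose error. I'll correct it and advance until the noses are inside the countersinks.

```bash
python3 -m pendant '{"dp":[[-0.0006,0.003,-0.0003],[-0.0006,0.006,-0.0003],[-0.0006,0.01,-0.0003],[-0.0006,0.013,-0.0003],[-0.0006,0.016,-0.0003],[-0.0006,0.019,-0.0003],[-0.0006,0.021,-0.0003],[-0.0006,0.023,-0.0003]],"rotation":[[0,0,0.001],[0,0,0.001],[0,0,0.001],[0,0,0.001],[0,0,0.001],[0,0,0.001],[0,0,0.001],[0,0,0.001]]}'
python3 -c "
from h import *
go([555.62-35*.9966+.05,-45.7-35*.082-.6,62.8],1.6529)"
```

```text
time: 7.8
tool_pos: [514.4, -49.6, 62.6]
tcp_rot: [-3.141, 0.0, 1.653]
contact_force: [-0.3, -0.5, -1.8]
grip_width: 9.5
finger_force: 30.0
dp [-0.0001  0.0064 -0.0002] rot [-0.0009  0.      0.0002] F [-0.28 -0.5  -1.77]
```

Noses in by about 3.5 mm with no side force. I'll continue slowly.

```bash
python3 -m pendant '{"dp":[[0,0.001,0],[0,0.002,0],[0,0.003,0],[0,0.004,0],[0,0.0045,0],[0,0.005,0],[0,0.005,0]],"rotation":[[0,0,0],[0,0,0],[0,0,0],[0,0,0],[0,0,0],[0,0,0],[0,0,0]]}'
python3 -c "
from h import *
go([555.62-35*.9966+.05,-45.7-35*.082-.6,62.8],1.6529);print(get_obs()['moment'])"
```

```text
time: 8.68
tool_pos: [519.2, -49.2, 62.6]
tcp_rot: [-3.141, 0.0, 1.653]
contact_force: [-1.1, -0.5, -1.7]
grip_width: 9.8
finger_force: 30.0
dp [-0.0001  0.0015 -0.0002] rot [-0.0009  0.      0.0001] F [-1.08 -0.52 -1.67]
[ 0.00574059 -0.10450232 -0.04145641]
```

```bash
python3 -m pendant '{"dp":[[0,0.0004,0],[0,0.0008,0],[0,0.0012,0],[0,0.0012,0]],"rotation":[[0,0,0],[0,0,0],[0,0,0],[0,0,0]]}'
python3 -m pendant '{"dp":[[0,0.0003,0],[0,0.0006,0],[0,0.0006,0]],"rotation":[[0,0,0],[0,0,0],[0,0,0]]}'
python3 -c "
from h import *
go([555.62-35*.9966+.05,-45.7-35*.082-.6,62.8],1.6529);print(get_obs()['moment'])"
```

```text
time: 9.18
tool_pos: [520.5, -49.1, 62.6]
tcp_rot: [-3.141, 0.0, 1.653]
contact_force: [0.1, -0.2, -1.4]
grip_width: 9.8
finger_force: 30.0
time: 9.55
tool_pos: [521.1, -49.0, 62.6]
tcp_rot: [-3.141, 0.0, 1.653]
contact_force: [1.0, -1.0, -0.3]
grip_width: 9.5
finger_force: 30.0
dp [-0.0001 -0.0003 -0.0002] rot [-0.0009  0.      0.0001] F [ 1.02 -1.01 -0.35]
[-0.0663803  -0.167977   -0.03542411]
```

```bash
for i in 1; do python3 -m pendant '{"dp":[[0,0.0003,0],[0,0.0006,0],[0,0.0006,0]],"rotation":[[0,0,0],[0,0,0],[0,0,0]]}'; python3 -c "
from h import *
print(get_obs()['moment'],get_obs()['tool_pos'])"; done
```

```text
time: 9.93
tool_pos: [521.7, -49.0, 62.6]
tcp_rot: [-3.141, 0.0, 1.653]
contact_force: [0.1, -0.3, -1.9]
grip_width: 9.8
finger_force: 30.0
[-0.02591236 -0.07132477 -0.04186682] [521.65135343 -48.97681407  62.56249644]
```

```bash
python3 -m pendant '{"dp":[[0,0.0003,0],[0,0.0006,0],[0,0.0006,0]],"rotation":[[0,0,0],[0,0,0],[0,0,0]]}'; python3 -c "
from h import *
o=get_obs();print(o['moment'],o['contact_force'])"
python3 -m pendant '{"dp":[[0,0.0002,0],[0,0.0004,0],[0,0.0004,0]],"rotation":[[0,0,0],[0,0,0],[0,0,0]]}'; python3 -c "
from h import *
o=get_obs();print(o['moment'],o['contact_force'],o['tool_pos'])"
```

```text
time: 10.3
tool_pos: [521.8, -49.0, 62.5]
tcp_rot: [-3.14, -0.0, 1.653]
contact_force: [-2.8, -0.4, -0.8]
grip_width: 9.5
finger_force: 30.0
[-0.11541332  0.23713854 -0.03380813] [-2.7663413  -0.39424353 -0.82006207]
time: 10.68
tool_pos: [521.9, -48.9, 62.4]
tcp_rot: [-3.139, -0.0, 1.653]
contact_force: [-5.3, -1.3, 0.7]
grip_width: 9.6
finger_force: 30.0
[-0.29604761  0.68094965 -0.01410484] [-5.31199432 -1.30769928  0.74203935] [521.8736223  -48.92389357  62.44592002]
```

Contact is symmetric (no moment about z), about 10 mm past the mouth, so the feet are seated. I'll bring the push up to 10 N.

```bash
python3 -m pendant '{"dp":[[0,0.0002,0],[0,0.0004,0],[0,0.0005,0],[0,0.0005,0],[0,0.0005,0]],"rotation":[[0,0,0],[0,0,0],[0,0,0],[0,0,0],[0,0,0]]}'
python3 - <<'E'
from h import *
L=[]
for i in range(8):
    o,c=cap("wrist"); L.append(get_obs()["contact_force"])
print(np.mean(L,0),np.std(L,0)); print(o["tool_pos"],o["tcp_rot"],o["moment"],o["time"])
cv2.imwrite("pics/w5.png",c["pixels"][:,:,::-1])
E
```

```text
time: 11.3
tool_pos: [521.9, -48.9, 62.4]
tcp_rot: [-3.138, -0.0, 1.653]
contact_force: [-6.3, -2.6, 1.4]
grip_width: 9.8
finger_force: 30.0
[-6.48549283 -1.99208243  1.93262863] [0.50184918 0.68177657 0.32567444]
[521.88992415 -48.92190996  62.40863207] [-3.13800171e+00 -2.37139433e-04  1.65322352e+00] [-0.35435739  0.9213697   0.00536571] 11.65
```

View pics/w5.png

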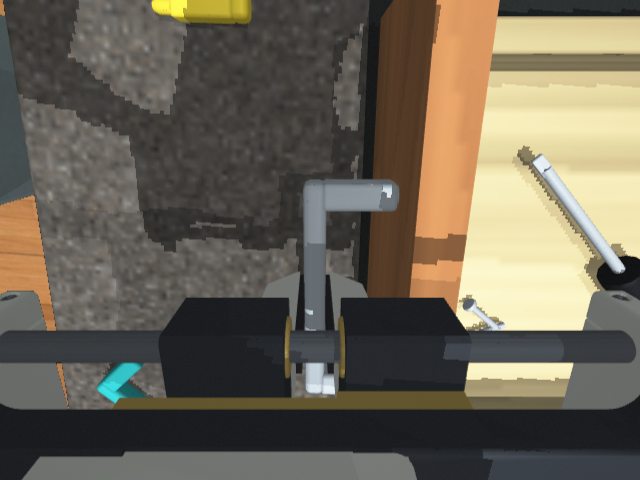

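The boss has gone into the hole and the foot end meets the face at (398,195). The push is 6.6 N so far, so I'll add a little more.

```bash
python3 -m pendant '{"dp":[[0,0.0002,0],[0,0.0004,0],[0,0.0006,0],[0,0.0006,0],[0,0.0006,0]],"rotation":[[0,0,0],[0,0,0],[0,0,0],[0,0,0],[0,0,0]]}'
python3 - <<'E'
from h import *
L=[]
for i in range(8):
    o,c=cap("wrist"); L.append(get_obs()["contact_force"])
print(np.mean(L,0),np.array(L)[:,0].round(1)); print(o["tool_pos"],o["tcp_rot"],o["moment"],o["time"])
E
```

```text
time: 12.32
tool_pos: [521.9, -48.9, 62.3]
tcp_rot: [-3.137, -0.0, 1.653]
contact_force: [-8.0, -2.5, 2.6]
grip_width: 9.5
finger_force: 30.0
[-8.27223814 -2.50516307  3.17374206] [-8.9 -7.8 -7.7 -8.5 -8.8 -8.3 -8.4 -7.7]
[521.87316881 -48.92272691  62.3240185 ] [-3.13668287e+00 -3.56233708e-04  1.65326729e+00] [-0.41262588  1.20681086  0.0573894 ] 12.675
```

```bash
python3 -m pendant '{"dp":[[0,0.0002,-0.0001],[0,0.0004,-0.0002],[0,0.0006,-0.0003],[0,0.0006,-0.0003],[0,0.0006,-0.0003],[0,0.0006,-0.0003]],"rotation":[[0,0,0],[0,0,0],[0,0,0],[0,0,0],[0,0,0],[0,0,0]]}'
python3 - <<'E'
from h import *
L=[]
for i in range(10):
    o,c=cap("wrist"); L.append(get_obs()["contact_force"])
print(np.mean(L,0),np.array(L)[:,0].round(1)); print(o["tool_pos"],o["tcp_rot"],o["moment"],o["time"],o["grip_width"],o["finger_force"])
im=c["pixels"].astype(float).mean(2); print(im[170:225,380:405:4].astype(int)[::6].tolist())
E
```

```text
time: 13.48
tool_pos: [521.9, -48.9, 62.4]
tcp_rot: [-3.135, -0.0, 1.653]
contact_force: [-10.0, -2.6, 2.8]
grip_width: 9.5
finger_force: 30.0
[-9.58045309 -3.19140603  2.78699752] [ -9.8  -9.7  -9.2  -9.5  -9.7 -10.2  -8.6  -9.8 -10.5  -8.9]
[521.89855504 -48.93155839  62.39890436] [-3.13534253e+00 -5.02429900e-04  1.65331134e+00] [-0.5041894   1.53331693 -0.03052029] 13.925 9.505852927512386 30.032473504543304
[[55, 57, 59, 58, 61, 61, 57], [55, 58, 57, 62, 59, 60, 57], [97, 98, 98, 97, 64, 60, 57], [150, 111, 211, 110, 105, 59, 57], [149, 111, 229, 112, 106, 60, 57], [114, 114, 114, 115, 107, 58, 59], [112, 113, 112, 112, 102, 57, 58], [58, 62, 62, 61, 59, 56, 58], [59, 60, 64, 60, 59, 56, 57], [61, 62, 63, 60, 59, 55, 56]]
```

The push along the drawer's x axis is about 9.8 N and steady, with no yaw moment and the grip held. I'll hand it in.

```bash
python3 -c "
from h import *
print(workorder.close_job())"
```

```text
the job is handed in; nothing more can be done
None
```

I handed the job in with the long handle's bosses in the holes, the feet seated on the drawer front as far as camera and force readings show, and the gripper still holding it with a steady push of about 9.8 N; nothing else was touched.

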